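Push a bin label behind the shelf lip and hold it home for the screw

ROBOT

A 7-joint arm with a two-finger parallel gripper is mounted at the origin on a cart in front of the work surface, level with it; the furniture and walls round the work are solid. World frame = base frame: x ahead of the robot, y to its left, z up, the work surface at z = 0. Lengths are in mm, angles in rad, forces in N, time in s.
With the tool pointing down it reaches from about 400 to 750 mm from the base axis. Payload 19.5 kg.
Tool frame: the origin (TCP) lies at the very end of the fingers, on their centre line; the grasp point (between the pads) lies 19 mm behind it (grip_depth is the distance from the TCP to the grasp point, in mm); z points along the fingers, y is the line along which they close (so a half turn about z gives the same grasp; the last joint's range is limited). The gripper opens to 85 mm and grips with 20 to 120 N. Pads are 22 mm wide; open, the fingers measure 114 mm over their backs; the gripper's body (76 mm by 85 mm) begins 54 mm behind the grasp point. The pads swing forward as they close: fully open they stand 13 mm farther back than shut.
Start: joints at [-1.144, 0.707, -0.028, 1.485, 0.022, 0.951, -0.075], TCP at [259.778, 512.943, 231.268] pointing down, gripper open.
Joint ranges: [-2.71, 2.71], [-0.32, 2.16], [-1.57, 1.52], [0, 2.45], [-1.46, 4.6], [0, 2.02], [-2.83, 2.83]. Speed limits (rad/s): [1.89, 1.89, 2.57, 2.57, 3.01, 3.01, 3.01].

INTERFACE

Orientations are given as a unit quaternion [x, y, z, w].
In Python, from workcell import * gives the robot as it stands. The module is installed in compiled form; this text tells all that it offers.
- The arm moves only by the shell command python3 -m jog FILE [FORCE], which reads ROWS from the file FILE. ROWS is 1 to 5 rows, one to a line, with the numbers parted by commas; each row has 5 numbers: the finger opening in mm, then dx, dy, dz in cm, then a turn about the tool's z in units of 0.05 rad; each row is the pose to reach, as a shift and turn from the pose commanded when the command began, along the tool's axes at that moment; what a row does not reach only later rows make up. A row lasts 1/12 s, in which the tool goes at most 41.7 mm and 0.125 rad, less where a joint would pass 70% of its speed; a pose out of reach is approached as far as the arm can. The fingers move at their own pace and stop on an object; FORCE is the grip in N (left out, the last holds). Time passes only in rows, so rows that do not move let the fingers close. It prints the time, the measured TCP pose, the force, the opening and the grip force at its end. Input that does not fit is refused with a message, and nothing moves.
- read_state(): the state, without advancing time (a new reading comes with each control period).
- capture(name): name is "scene" or "top" or "wrist"; returns the picture (420x560x3 uint8, red, green, blue); there is no depth.
- camera_info(name): a dict with "intrinsics" (3x3 intrinsics, pixels), "extrinsics" (4x4, takes a point from camera to world coordinates). Camera axes: x right, y down, z forward; pixel columns grow to the right and rows downward; lengths in mm; the calibration is good to about 2 mm. A picture is of the moment at which its call begins: read the wrist's pose just before it. camera_info takes no time and is no camera call; for the wrist camera it gives the pose at the moment of the call.
- finish_job(): hands the job in; it is judged then, once.
The state is a dict: "clock": time; "q": joint angles; "qvel": joint speeds; "tau": joint torques, N m; "position": TCP position; "eef_rot": TCP orientation; "ft_force": force on the tool from outside, world axes, zero at the start; "wrist_torque": the same for the moment, N m; "width": finger opening in mm; "finger_force": force on a finger pad.
Only numpy, scipy, OpenCV 4.12 (cv2) and the standard library are available. Lean on these libraries where they do the work, as an engineer would, in place of code of your own. Each camera call takes 0.05 s, during which the arm holds its last target. There are 200 camera calls.

TASK

The bin of nuts on the parts shelf has lost its label: pick up the loose electronic label from the bench, lay it flat on the sloping rail below the empty orange clip, and push its tongue up behind the rail's lip against the sprung clip until the label's shoulder meets the lip. Finish while still holding it pressed fully home, flat and straight, so that I can drive the locking screw: do not let go of it, and leave the carton, the screwdriver and the tape measure on the bench where they are.

Things in the scene. Friction and masses are not known exactly. Their poses are not given: they have to be found in the camera images.
- label: loose electronic bin label, 45 g: white housing 38 (x) x 54 (y) x 14 (z) mm, light e-paper screen on top showing a black hexagon nut; lies on the bench, screen up. Origin: centre of the housing's underside; +x towards its tongue, +z out of the screen. The housing's +x side (x = 19 mm) is the shoulder. Grip it across its 54 mm width (y), near the underside.
- tongue_tip (a point): on the label: middle of the tongue's tip edge, at the underside (x = 31 mm in the label's frame). The tongue, grey, 3.5 mm thick and level with the underside, stands 12 mm out of the shoulder; 34 mm wide, its corners cut back to 24 mm at the tip
- lug_hole (a point): on the label: locking screw's hole, at x = -22.5 mm, in the grey lug on the -x side (8 mm long, 18 mm wide, 3.5 mm thick, level with the underside)
- bay: empty place in the label rail, under the middle orange clip in front of the bin of nuts, between two fitted labels (130 mm either side). Fixed. Origin: on the rail's sloping face, below the lip's front edge, middle of the clip; +x up the slope (20 degrees from level), +y along the rail, +z out of the face. Label fully home: flat on the face, origin at (-19, 0, 0) mm here
- lip_edge (a point): middle of the lip's front lower edge, 6.5 mm off the face at the bay's origin. The lip is a 2.2 mm thick strip over the face from the bay's x = 0 up; orange clip caps on it reach 13 mm off the face from x = 4 mm up. Two cheeks 40 mm apart behind it, from x = 2.5 mm, take the tongue. The bare flat face reaches down to x = -62 mm. Home, the shoulder butts against this edge, tongue tip at x = 12 mm
- price_clip (a joint): sprung black pusher of the clip behind the lip, pressed up the slope by the tongue: 0 at rest (its face at x = 4 mm in the bay's frame), 0.008 with the label fully home. Spring 3 N at rest, 7 N at 0.008; it pushes the label back out unless held
- shelf: fixed low parts shelf, 440 mm wide (y), 230 mm deep, plywood deck 82 mm high, blue bins on it up to 124 mm (20 mm high at their fronts, 92 mm behind the rail's lower edge), raked aluminium label rail along its front. Origin: centre of its underside (front: -x). The rail's face begins 45 mm above the bench, 127 mm in front of the origin, and rises to the back; it is smooth (friction about 0.3)
- relay_box: green and white carton on the bench, 45 x 76 x 43 mm, origin centre of underside; leave alone
- driver: black screwdriver on the bench, 180 mm long, origin centre of underside; leave alone
- tape_measure: yellow tape measure on the bench, 65 mm high, origin centre of underside; leave alone
There are look-alikes about, which are no part of the job. Of the things like the label, leave any that is red; of the rest the larger one is meant.

How it is judged (in metres and radians):
On the way, in this order (a step that is already met when the one before it is completed fails the run):
1. the label is picked up off the bench by the gripper (height (world z) of label above 0.025 m and contact force between the fingers and label above 1 N), for 0.2 s.
2. its tongue has gone in behind the lip at the empty place (x of tongue_tip in the frame of bay above 0.002 m and z of tongue_tip in the frame of bay below 0.004 m and y of tongue_tip in the frame of bay between -0.009 and 0.009 m), for 0.02 s.
At the end, for the whole second after the job is handed in: The gripper still holds the label (over 1 N) pressed home: tongue tip at least 9.5 mm behind the lip's edge (12 is fully home), within 5 mm of the clip's middle, sprung pusher pressed more than 6 mm, label within 2.5 mm of the rail's face and within 0.1 rad of flat and straight, at rest (value of joint price_clip above 0.006 m and x of tongue_tip in the frame of bay above 0.0095 m and y of tongue_tip in the frame of bay between -0.005 and 0.005 m and z of label in the frame of bay between -0.0025 and 0.0025 m and angle between the z axis of label and the z axis of bay, either way round below 0.1 rad and angle between the x axis of label and the x axis of bay, either way round below 0.1 rad and contact force between the fingers and label above 1 N and linear speed of label below 0.02 m/s); the arm keeps its last pose, push and grip.
It fails at once if the carton, the screwdriver or the tape measure on the bench is shoved more than 25 mm (distance of any of relay_box, driver, tape_measure from where it was at the start of the episode above 0.025 m).
It also fails if it takes over 51 s, if anything falls off the work surface, if the arm or the gripper's body presses on something with over 40 N, if the wrist force passes 120 N, or if a joint passes its speed limit or range.

## Working session

There is one attempt and no reset: what is moved stays moved. The work goes in short steps, Python scripts to look and compute and a shell command to move; the robot and the scene stay as the last step left them, time stands still between calls to the robot, and variables do not carry over. Pictures are saved under pics/ and viewed, at most 10 in all, crops included, and the job is handed in when it is done.

```bash
mkdir -p pics
cat > h.py <<'E'
from workcell import *
import numpy as np, cv2
from scipy.spatial.transform import Rotation as R
def snap(n,f,crop=None,s=1):
    im=capture(n)[:,:,::-1]
    if crop: a,b,c,d=crop; im=im[b:d,a:c]
    if s!=1: im=cv2.resize(im,None,fx=s,fy=s,interpolation=cv2.INTER_CUBIC)
    cv2.imwrite('pics/'+f,im)
def ray(info,u,v):
    K=np.array(info['intrinsics']);T=np.array(info['extrinsics'])
    return T[:3,3],T[:3,:3]@np.linalg.solve(K,[u,v,1])
def onz(info,u,v,z):
    o,d=ray(info,u,v); return o+d*(z-o[2])/d[2]
def proj(info,p):
    K=np.array(info['intrinsics']);T=np.array(info['extrinsics'])
    c=K@(T[:3,:3].T@(np.array(p)-T[:3,3])); return c[:2]/c[2]
E
python3 - <<'E'
from h import *
s=read_state();print({k:np.round(v,3) for k,v in s.items()})
a=cv2.cvtColor(capture('scene'),cv2.COLOR_RGB2BGR);b=cv2.cvtColor(capture('top'),cv2.COLOR_RGB2BGR)
cv2.imwrite('pics/s0.png',a);cv2.imwrite('pics/t0.png',b)
for n in('scene','top'):print(n,camera_info(n))
E
```

```text
{'clock': np.float64(0.0), 'q': array([-1.144,  0.707, -0.028,  1.485,  0.022,  0.951, -0.075]), 'qvel': array([ 0.   ,  0.   ,  0.002, -0.   ,  0.002, -0.001, -0.001]), 'tau': array([ 0.0000e+00, -8.8323e+01,  1.2350e+00, -2.3617e+01,  1.7000e-02,
        7.0000e-03,  0.0000e+00]), 'position': array([259.69 , 512.72 , 230.867]), 'eef_rot': array([ 0.232,  0.973, -0.001, -0.   ]), 'ft_force': array([ 0.145, -0.539,  0.093]), 'wrist_torque': array([-0.029, -0.023,  0.021]), 'finger_force': np.float64(0.0), 'width': np.float64(85.574)}
scene {'intrinsics': array([[451.89073206,   0.        , 283.79028396],
       [  0.        , 451.89073206, 205.03293185],
       [  0.        ,   0.        ,   1.        ]]), 'extrinsics': array([[ 8.20961546e-01, -4.18542589e-01,  3.88386716e-01,
         7.61369630e+01],
       [-5.70983390e-01, -6.02174387e-01,  5.57999979e-01,
        -6.38833706e+02],
       [ 3.29776894e-04, -6.79858889e-01, -7.33342882e-01,
         9.17820522e+02],
       [ 0.00000000e+00,  0.00000000e+00,  0.00000000e+00,
         1.00000000e+00]])}
top {'intrinsics': array([[487.89296473,   0.        , 277.63449751],
       [  0.        , 487.89296473, 208.86109783],
       [  0.        ,   0.        ,   1.        ]]), 'extrinsics': array([[ 2.04044164e-02, -9.81435280e-01,  1.90705142e-01,
         2.31704209e+02],
       [-9.99658186e-01, -2.31455521e-02, -1.21570900e-02,
         1.18143512e+01],
       [ 1.63453728e-02, -1.90391898e-01, -9.81572083e-01,
         1.53148887e+03],
       [ 0.00000000e+00,  0.00000000e+00,  0.00000000e+00,
         1.00000000e+00]])}
```

View pics/t0.png

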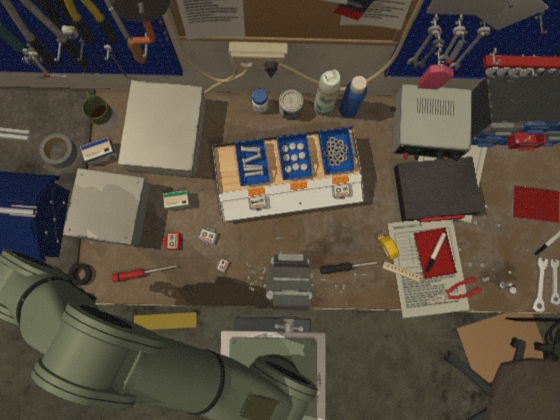

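View pics/s0.png

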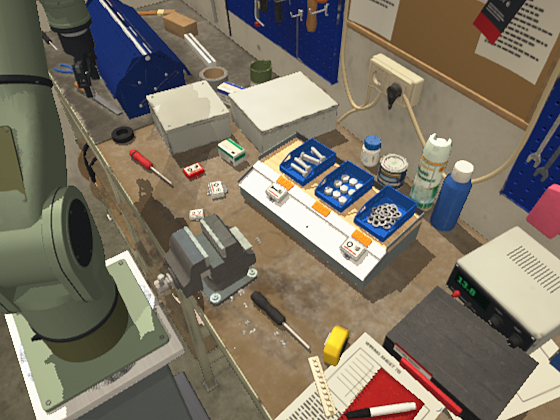

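The top view shows the white label at about (207,236), with a red look-alike at (173,241) and a small one at (223,265). The empty clip is the middle orange one, near (299,186). Next I'll enlarge both areas.

Run:
```python
from h import *
t=cv2.imread('pics/t0.png');s=cv2.imread('pics/s0.png')
f=lambda im,x,y,w,h,k:cv2.resize(im[y:y+h,x:x+w],None,fx=k,fy=k,interpolation=cv2.INTER_CUBIC)
a=np.hstack([f(t,180,215,50,60,5),f(t,210,165,160,60,3.4)[:0] if 0 else np.zeros((300,0,3),np.uint8)])
b=f(s,190,170,60,60,5)
c=f(t,210,170,160,55,5)
o=np.zeros((600,800,3),np.uint8);o[:300,:250]=a;o[:300,250:550]=b;o[300:575]=c
cv2.imwrite('pics/c1.png',o)
i=camera_info('top')
for n,u,v,z in[('label',207,236,14),('railL',217.5,218,45),('railR',364,203.5,45),('carton',176,200,43),('driver',345,267,10)]:print(n,onz(i,u,v,z).round(1))
```

```text
label [434.9 212.1  14. ]
railL [487.4 178.4  45. ]
railR [ 543.9 -275.7   45. ]
carton [541.5 309.8  43. ]
driver [ 348.  -220.4   10. ]
```

View pics/c1.png

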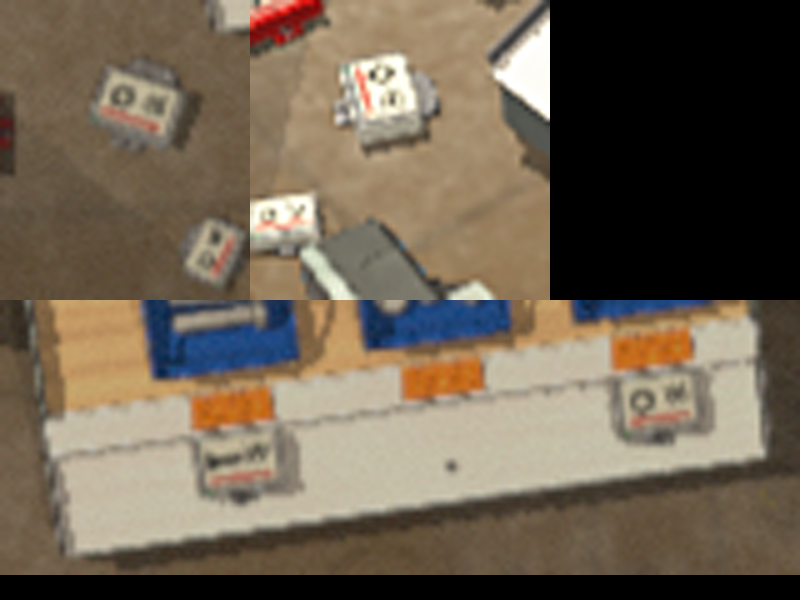

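```bash
cat >> h.py <<'E'
def delta(p,yaw=None):
    "tool-axis shift to world TCP p; turn so tool y lies along world yaw-rotated y"
    s=read_state();M=R.from_quat(s['eef_rot']).as_matrix()
    d=M.T@(np.array(p)-s['position']); t=0
    if yaw is not None:
        c=np.arctan2(-M[0,1],M[1,1]); t=-((yaw-c+np.pi/2)%np.pi-np.pi/2)
    return d.round(1),round(float(t),3)
E
python3 - <<'E'
from h import *
i=camera_info('top')
P=lambda u,v,z:onz(i,210+u/5,170+(v-300)/5,z)
L,Rr=P(68,553,45),P(768,458,45);d=Rr-L;print('edge',L,Rr,np.linalg.norm(d),'yaw',np.degrees(np.arctan2(d[0],-d[1])))
a,b=P(60,455,73),P(755,362,73);d=b-a;print('lip',a,b,np.degrees(np.arctan2(d[0],-d[1])))
print('hole',P(451,466,52),'clip',P(443,380,80))
c=lambda u,v,z:onz(i,180+u/5,215+v/5,z)
print('lab',c(135,100,14))
print(delta([400,215,220],np.radians(-18)))
E
```

```text
edge [479.70974099 159.26340821  45.        ] [ 549.92386031 -274.48265046   45.        ] 439.3923826929097 yaw 9.1951842141342
lip [535.47906983 163.86716674  73.        ] [ 604.3186212  -261.84331597   73.        ] 9.185507338123843
hole [538.66136677 -76.05881388  52.        ] clip [586.48487567 -68.87208781  80.        ]
lab [438.03349    212.27806434  14.        ]
(array([-259.7, -202.2,   11.1]), -0.155)
```

Units first: shifts go in cm and turns go in units of 0.05 rad. So -130 mm is -13, -120 mm is -12, -0.155 rad is -3.1.

```bash
echo '85,-3,-2.5,0,-2
85,-6,-4.8,0,-3.1
85,-9,-7.2,0,-3.1
85,-12,-9.6,0,-3.1
85,-13,-10.1,0.6,-3.1' > path.dat && python3 -m jog path.dat 20
python3 - <<'E'
from h import *
print(delta([400,215,220],np.radians(-18)))
E
```

```text
clock: 0.52
position: [332.5, 359.3, 226.0]
eef_rot: [0.159, 0.987, -0.001, 0.001]
ft_force: [0.7, 0.2, 0.0]
width: 84.7
finger_force: 0.0
(array([-109.3, -115.9,    6.4]), -0.004)
```

In the tool's units: -116 mm is -11.6, -109 mm is -10.9.

```bash
echo '85,-2.8,-2.9,0,0
85,-5.5,-5.8,0,0
85,-8.2,-8.7,0.3,0
85,-10.9,-11.6,0.6,0
85,-10.9,-11.6,0.6,0' > path.dat && python3 -m jog path.dat
python3 - <<'E'
from h import *
i=camera_info('wrist');print(proj(i,[435,212,14]),i['extrinsics'][:3,3].round(1));snap('wrist','w1.png')
np.save('w1.npy',i,allow_pickle=True)
E
```

```text
clock: 0.93
position: [400.7, 213.1, 218.8]
eef_rot: [0.161, 0.987, -0.002, 0.0]
ft_force: [1.0, -0.6, 0.2]
width: 85.0
finger_force: 0.0
[287.42683397 215.83317886] [336.7 235.2 362.8]
```

View pics/w1.png

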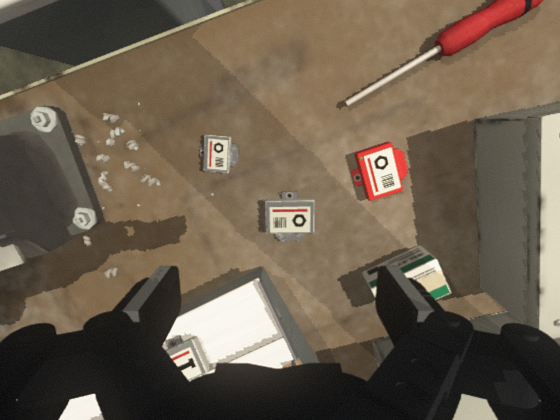

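The wrist view shows the label at about (289,218) with its tongue pointing down-image, the red one at (380,172) and the small one at (217,154). I'll enlarge it to read the corners.

Run:
```python
import cv2
im=cv2.imread('pics/w1.png')[180:250,250:330]
cv2.imwrite('pics/w1c.png',cv2.resize(im,None,fx=8,fy=8,interpolation=cv2.INTER_CUBIC))
```

```text
(no output)
```

View pics/w1c.png

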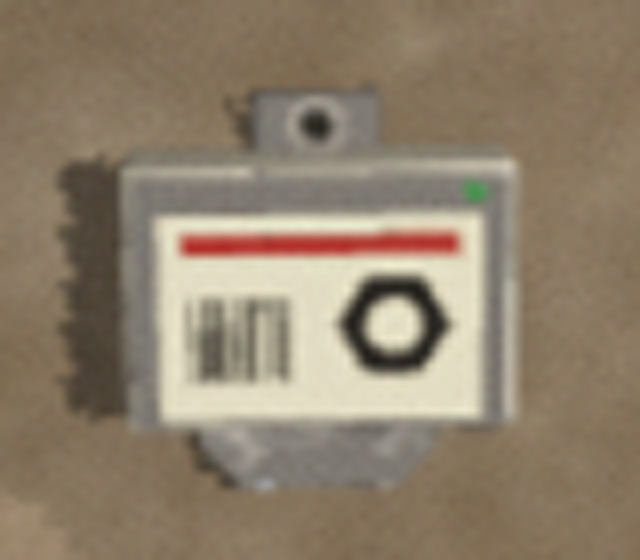

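Run:
```python
from h import *
i=np.load('w1.npy',allow_pickle=True).item()
f=lambda u,v,z:onz(i,250+(u+.5)/8-.5,180+(v+.5)/8-.5,z)[:2]
h,t=f(316,124,3.5),f(316,486,2)
print(h,t,np.linalg.norm(t-h),'(53.5)')
d=t-h;yaw=np.arctan2(d[1],d[0]);print('yaw',np.degrees(yaw),'origin',h+d*22.5/53.5)
c=[f(*p,14) for p in((122,172),(516,165),(516,420),(130,425))];print(np.array(c).round(1),np.mean(c,0))
for a,b in((0,1),(3,2)):e=c[a]-c[b];print(np.linalg.norm(e),np.degrees(np.arctan2(-e[0],e[1])))
o=h+d*22.5/53.5
print(delta([*o,60],yaw),delta([*o,2],yaw))
```

```text
[415.72817522 220.45222978] [467.02931527 203.8581146 ] 53.918193858942615 (53.5)
yaw -17.924570687968767 origin [437.30342103 213.4733963 ]
[[411.4 193.9]
 [427.4 244.8]
 [462.2 234.3]
 [446.  183.1]] [436.73694753 214.02830968]
53.286576072565715 162.60328584723956
53.63334228369288 162.36415278375082
(array([-37. ,   9.1, 159.1]), -0.007) (array([-37. ,   9.1, 217.1]), -0.007)
```

Run:
```python
from h import *
i=camera_info('wrist');s=read_state();M=R.from_quat(s['eef_rot']).as_matrix()
for z in(0,-8,-13):
  print(z,[proj(i,s['position']+M@np.array([x,y,z])).round(0).tolist() for y in(-42.5,42.5) for x in(-11,11)])
im=cv2.imread('pics/w1.png');cv2.imwrite('pics/w1f.png',cv2.resize(im[250:350,110:450],None,fx=2.3,fy=2.3,interpolation=cv2.INTER_CUBIC))
```

```text
0 [[190.0, 290.0], [186.0, 247.0], [366.0, 290.0], [369.0, 247.0]]
-8 [[185.0, 298.0], [181.0, 254.0], [370.0, 298.0], [374.0, 254.0]]
-13 [[182.0, 304.0], [178.0, 258.0], [373.0, 304.0], [377.0, 258.0]]
```

View pics/w1f.png

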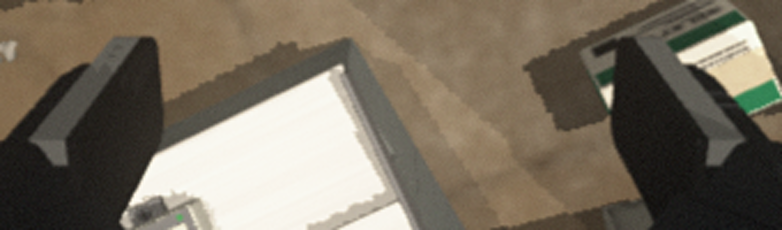

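In the tool's units: 40 mm is 4, -10 mm is -1, -0.007 rad is -0.14.

```bash
echo '64,-1,0.3,4,0
64,-2,0.6,8,-0.14
64,-3,0.9,11,-0.14
64,-3.7,0.95,14,-0.14
64,-3.7,0.95,16.5,-0.14' > path.dat && python3 -m jog path.dat; echo '64,0,0,1.5,0
64,0,0,2.7,0
64,0,0,3.5,0
64,0,0,3.9,0
64,0,0,3.9,0' > path.dat && python3 -m jog path.dat
python3 - <<'E'
from h import *
print(delta([437,213.7,2],np.radians(-17.7)));snap('scene','s1.png',(170,130,290,250),5)
E
```

```text
clock: 1.4
position: [436.4, 218.2, 52.0]
eef_rot: [0.153, 0.988, -0.0, -0.0]
ft_force: [1.4, 1.0, -0.6]
width: 63.9
finger_force: 0.0
clock: 1.82
position: [435.8, 218.2, 14.9]
eef_rot: [0.152, 0.988, -0.0, -0.0]
ft_force: [-0.3, 0.4, -0.8]
width: 63.8
finger_force: 0.0
(array([-2.6, -3.9, 12.9]), 0.003)
```

View pics/s1.png

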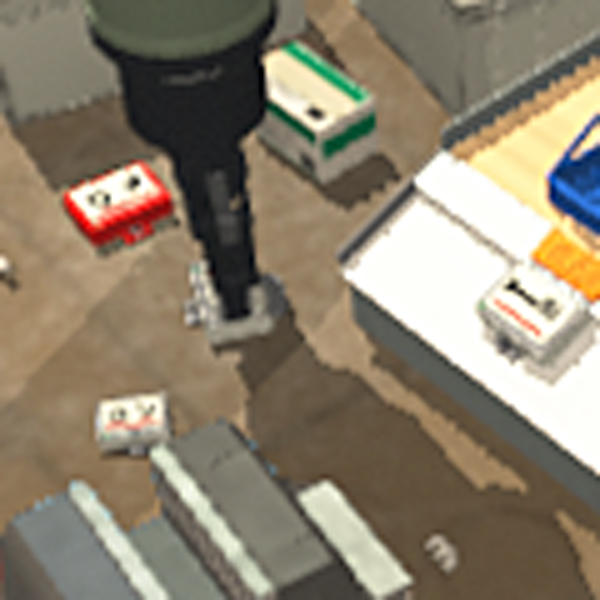

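The scene view shows the fingers straddling the label with nothing disturbed. Next I'll centre the gripper and probe downwards.

```bash
echo '64,-0.26,-0.39,0,0
64,-0.26,-0.39,0.4,0
64,-0.26,-0.39,0.8,0
64,-0.26,-0.39,1,0
64,-0.26,-0.39,1,0' > path.dat && python3 -m jog path.dat;echo '64,0,0,0.2,0
64,0,0,0.2,0' > path.dat && python3 -m jog path.dat; echo '64,0,0,0.2,0
64,0,0,0.2,0' > path.dat && python3 -m jog path.dat;  python3 - <<'E'
from h import *
print(delta([437,213.7,2],np.radians(-17.7)))
E
```

```text
clock: 2.28
position: [437.3, 213.2, 4.9]
eef_rot: [0.153, 0.988, -0.0, -0.0]
ft_force: [0.9, 0.2, 0.5]
width: 64.2
finger_force: 0.0
clock: 2.45
position: [437.3, 213.2, 3.1]
eef_rot: [0.153, 0.988, -0.0, -0.0]
ft_force: [1.1, 0.2, 0.5]
width: 63.5
finger_force: 0.0
clock: 2.62
position: [437.3, 213.2, 1.0]
eef_rot: [0.153, 0.988, -0.0, -0.0]
ft_force: [-0.4, -0.5, 0.2]
width: 63.9
finger_force: 0.0
(array([ 0.5,  0.4, -1. ]), 0.002)
```

```bash
for i in 1; do echo '64,0,0,0.2,0
64,0,0,0.2,0' > path.dat && python3 -m jog path.dat|egrep 'pos|ft'; echo '64,0,0,0.15,0
64,0,0,0.15,0' > path.dat && python3 -m jog path.dat|egrep 'pos|ft'; echo '64,0,0,0.15,0
64,0,0,0.15,0' > path.dat && python3 -m jog path.dat|egrep 'pos|ft'; done
```

```text
position: [437.3, 213.2, -1.0]
ft_force: [-0.1, -0.0, -0.6]
position: [437.4, 213.2, -2.4]
ft_force: [0.4, -0.0, -0.0]
position: [437.4, 213.2, -3.9]
ft_force: [0.3, 0.1, 0.2]
```

In the tool's units: 1.5 mm is 0.15.

```bash
echo '64,0,0,0.15,0
64,0,0,0.15,0' > path.dat && python3 -m jog path.dat|egrep 'pos|ft'; echo '64,0,0,0.1,0
64,0,0,0.1,0' > path.dat && python3 -m jog path.dat|egrep 'pos|ft'; echo '64,0,0,0.1,0
64,0,0,0.1,0' > path.dat && python3 -m jog path.dat|egrep 'pos|ft'
```

```text
position: [437.3, 213.2, -5.4]
ft_force: [0.3, 0.4, -0.1]
position: [437.4, 213.2, -6.0]
ft_force: [-0.7, -0.9, 4.9]
position: [437.5, 213.2, -6.2]
ft_force: [-4.6, -0.4, 31.0]
```

In the tool's units: -9 mm is -0.9, -5 mm is -0.5.

```bash
echo '64,0,0,-0.5,0
64,0,0,-0.9,0
64,0,0,-0.9,0' > path.dat && python3 -m jog path.dat|egrep 'pos|ft'; echo '45,0,0,0,0
45,0,0,0,0
45,0,0,0,0
45,0,0,0,0' > path.dat && python3 -m jog path.dat 20;echo '45,0,0,-0.3,0
45,0,0,-1,0
45,0,0,-3,0
45,0,0,-6,0
45,0,0,-6,0' > path.dat && python3 -m jog path.dat 20
python3 - <<'E'
from h import *
snap('scene','s2.png',(170,130,270,230),5)
E
```

```text
position: [437.7, 213.3, 2.4]
ft_force: [0.5, -0.4, -0.1]
clock: 4.2
position: [437.5, 213.2, 1.9]
eef_rot: [0.153, 0.988, 0.0, 0.0]
ft_force: [-0.6, 0.0, 11.3]
width: 53.7
finger_force: 19.3
clock: 4.62
position: [438.5, 213.6, 65.7]
eef_rot: [0.153, 0.988, 0.001, 0.002]
ft_force: [1.1, 0.4, -0.0]
width: 53.5
finger_force: 22.2
```

View pics/s2.png

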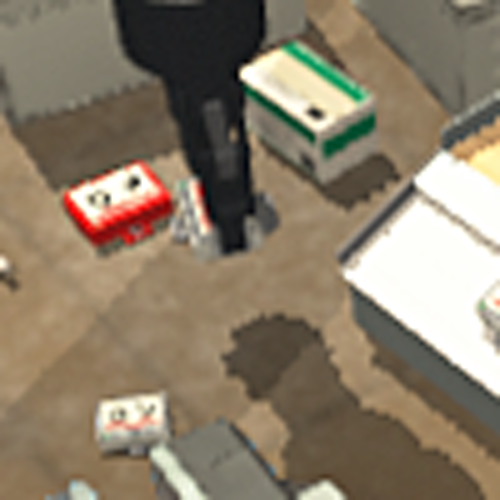

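The scene view shows the label lifted between the fingers and level. Next I'll carry it to the bay.

```bash
cat >> h.py <<'E'
Y=np.radians(9.19); B=np.array([577.2,-69.8,66.2]); C=np.array([np.cos(Y),np.sin(Y),0]); N=np.array([-np.sin(Y),np.cos(Y),0])
def tgt(u,z): p=B+C*u; p[2]=z; return delta(p,Y)
E
echo '45,0,0,-3,0
45,0,0,-5.5,0
45,0,0,-6,-2
45,0,0,-6,-4
45,0,0,-6,-6' > path.dat && python3 -m jog path.dat; python3 -c "
from h import *
print(tgt(-46,115))"
```

```text
clock: 5.08
position: [437.5, 213.2, 122.1]
eef_rot: [0.001, 1.0, 0.0, 0.0]
ft_force: [0.3, -0.3, -0.9]
width: 53.3
finger_force: 22.1
(array([ -94.9, -290.2,    7.1]), -0.162)
```

In the tool's units: -150 mm is -15, -135 mm is -13.5, -0.16 rad is -3.2.

```bash
echo '45,-1,-3,0,-1.6
45,-2.2,-6.5,0,-3.2
45,-3.3,-10,0,-3.2
45,-4.4,-13.5,0,-3.2
45,-4.8,-15,0,-3.2' > path.dat && python3 -m jog path.dat|grep pos; python3 -c "
from h import *
print(tgt(-46,115))"
```

```text
position: [485.0, 57.9, 121.3]
(array([ -26.2, -140.5,    6.6]), -0.012)
```

In the tool's units: -140.5 mm is -14.05, -137 mm is -13.7, -0.006 rad is -0.12.

```bash
echo '45,-0.6,-3.4,0,0
45,-1.3,-7,0,-0.12
45,-2,-10.5,0.3,-0.12
45,-2.6,-13.7,0.6,-0.12
45,-2.6,-14.05,0.6,-0.12' > path.dat && python3 -m jog path.dat|grep pos; echo '45,0,0,0,0
45,0,0,0,0' > path.dat && python3 -m jog path.dat|grep pos
python3 - <<'E'
from h import *
print(tgt(-46,115))
im=capture('top')[:,:,::-1];cv2.imwrite('pics/t2f.png',im)
i=camera_info('wrist');np.save('w2.npy',i,allow_pickle=True);w=capture('wrist')[:,:,::-1];cv2.imwrite('pics/w2.png',w)
print('hole pred',proj(i,B-C*39+[0,0,-14.2]),'lip pred',proj(i,B-C*2.2+[0,0,6.1]))
a=cv2.resize(im[160:225,250:350],None,fx=4,fy=4,interpolation=cv2.INTER_CUBIC)
o=np.zeros((600,800,3),np.uint8);o[:260,:400]=a;o[:336,400:]=cv2.resize(w,(448,336))[:,24:424];
cv2.imwrite('pics/c2.png',o[:340])
E
```

```text
position: [531.9, -78.3, 114.6]
position: [531.2, -71.5, 115.5]
(array([ 0.3, -5.7,  0.5]), -0.001)
hole pred [268.7665244  236.83147304] lip pred [268.35983144 302.28039077]
```

View pics/c2.png

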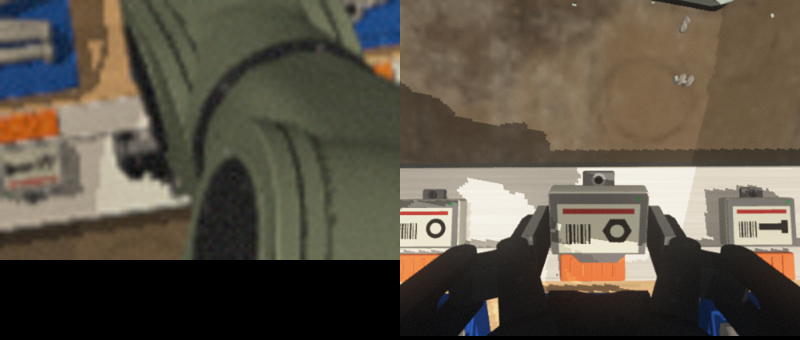

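The wrist view shows the label held straight above the rail in front of the middle orange clip, with its lug hole at about (279,225) in full-picture pixels. It is a few millimetres off to one side, so I'll check the clip's position numerically.

Run:
```python
from h import *
w=cv2.imread('pics/w2.png');i=np.load('w2.npy',allow_pickle=True).item()
hsv=cv2.cvtColor(w,cv2.COLOR_BGR2HSV);m=cv2.inRange(hsv,(5,150,110),(18,255,255))
n,l,st,c=cv2.connectedComponentsWithStats(m)
for s in st[1:]:
  if s[4]>80:print(s)
b=lambda p:[round(float(v),1) for v in ((p-B)@C,(p-B)@N)]
for s in st[1:]:
  if s[4]>300:
    y=s[1]+s[3]*0.5;print(b(onz(i,s[0]-.5,y,80)),b(onz(i,s[0]+s[2]-.5,y,80)))
# rail front edge line & lug hole
g=cv2.cvtColor(w,cv2.COLOR_BGR2GRAY)
for u in(60,120,200,400,480):
  col=g[190:225,u].astype(int);v=190+int(np.argmax(np.diff(col)));print(u,v,b(onz(i,u,v+.5,45)))
# neighbours' shadows ignored; label hole
print('lug',b(onz(i,278.7,225,115.5-1.9+3.5)), b(read_state()['position']))
```

```text
[474 315  50  35 945]
[  19  318   61   35 1343]
[ 231  318   80   33 2040]
[14.5, 128.6] [14.5, 160.0]
[16.6, -156.9] [16.6, -118.6]
[15.9, -23.7] [15.9, 26.5]
60 209 [-55.9, -140.1]
120 222 [-46.8, -101.0]
200 208 [-56.6, -46.2]
400 207 [-57.3, 87.9]
480 207 [-57.3, 141.5]
lug [-67.8, 6.4] [-45.4, 6.4]
```

```bash
echo '45,-0.2,-0.3,0,0
45,-0.4,-0.55,1,0
45,-0.4,-0.55,2,0
45,-0.4,-0.55,3,0
45,-0.4,-0.55,3.8,0' > path.dat && python3 -m jog path.dat 20; echo '45,0,0,0.4,0
45,0,0,0.6,0
45,0,0,0.6,0' > path.dat && python3 -m jog path.dat|egrep 'pos|ft'; python3 -c "
from h import *
s=read_state();p=s['position'];print((p-B)@C,(p-B)@N,p[2],tgt(-41,54))"
```

```text
clock: 6.6
position: [535.9, -76.6, 76.2]
eef_rot: [-0.08, 0.997, 0.0, -0.001]
ft_force: [-0.2, -0.3, -1.1]
width: 53.4
finger_force: 22.2
position: [536.2, -76.7, 71.4]
ft_force: [-0.6, 1.1, 0.2]
-41.588283712427334 -0.22963456768447987 71.3710232730647 (array([-0.6,  0.2, 17.4]), -0.001)
```

In the tool's units: 0.8 mm is 0.08, 5 mm is 0.5.

```bash
echo '45,0,0.08,0.3,0
45,0,0.08,0.5,0
45,0,0.08,0.5,0' > path.dat && python3 -m jog path.dat|egrep 'pos|ft'; echo '45,0,0,0.2,0
45,0,0,0.4,0
45,0,0,0.4,0' > path.dat && python3 -m jog path.dat|egrep 'pos|ft';echo '45,0,0,0.2,0
45,0,0,0.3,0
45,0,0,0.3,0' > path.dat && python3 -m jog path.dat|egrep 'pos|ft|wid|fing'
```

```text
position: [536.2, -76.0, 66.7]
ft_force: [0.2, 0.3, -0.3]
position: [536.3, -76.0, 62.6]
ft_force: [0.7, -0.4, 2.5]
position: [535.9, -76.1, 59.9]
ft_force: [-3.9, -0.2, 6.7]
width: 53.3
finger_force: 23.5
```

```bash
echo '45,0,0,0.15,0
45,0,0,0.3,0
45,0,0,0.3,0' > path.dat && python3 -m jog path.dat|egrep 'pos|ft'; echo '45,0,0,0.1,0
45,0,0,0.2,0
45,0,0,0.2,0' > path.dat && python3 -m jog path.dat|egrep 'pos|ft';echo '45,0,0,0.1,0
45,0,0,0.1,0' > path.dat && python3 -m jog path.dat|egrep 'pos|ft|wid|fing'
```

```text
position: [535.7, -76.1, 56.8]
ft_force: [-4.5, -0.1, 6.7]
position: [535.7, -76.2, 54.9]
ft_force: [-4.3, -0.7, 9.1]
position: [535.7, -76.2, 53.9]
ft_force: [-4.6, 0.5, 8.1]
width: 53.4
finger_force: 25.3
```

```bash
echo '45,0,0,0.07,0
45,0,0,0.07,0' > path.dat && python3 -m jog path.dat|egrep 'pos|ft'; echo '45,0,0,0.07,0
45,0,0,0.07,0' > path.dat && python3 -m jog path.dat|egrep 'pos|ft';python3 - <<'E'
from h import *
i=camera_info('wrist');w=capture('wrist')[:,:,::-1];cv2.imwrite('pics/w3.png',w)
p=read_state()['position'];u=(p-B)@C;print('u',u,(p-B)@N)
E
```

```text
position: [535.8, -76.2, 53.2]
ft_force: [-4.6, -0.3, 6.6]
position: [535.7, -76.2, 52.5]
ft_force: [-4.7, -0.3, 8.8]
u -41.96506733605845 0.3363415949012511
```

```bash
echo '45,0,0,0.06,0
45,0,0,0.06,0' > path.dat && python3 -m jog path.dat|egrep 'pos|ft'; echo '45,0,0,0.06,0
45,0,0,0.06,0' > path.dat && python3 -m jog path.dat|egrep 'pos|ft'
```

```text
position: [535.8, -76.1, 52.0]
ft_force: [-3.9, -0.1, 8.1]
position: [535.8, -76.1, 51.4]
ft_force: [-4.9, -1.0, 8.8]
```

```bash
echo '45,0,0,0.06,0
45,0,0,0.06,0' > path.dat && python3 -m jog path.dat|egrep 'pos|ft'; echo '45,0,0,0.06,0
45,0,0,0.06,0' > path.dat && python3 -m jog path.dat|egrep 'pos|ft'
python3 - <<'E'
from h import *
import cv2
w=capture('wrist')[:,:,::-1];cv2.imwrite('pics/w4.png',w)
cv2.imwrite('pics/c4.png',np.hstack([cv2.resize(cv2.imread('pics/w2.png')[190:350,160:400],(400,267)),cv2.resize(w[190:350,160:400],(400,267))]))
s=capture('scene')[:,:,::-1];cv2.imwrite('pics/s4.png',s)
E
```

```text
position: [535.8, -76.1, 50.8]
ft_force: [-4.6, 0.2, 7.4]
position: [535.8, -76.1, 50.2]
ft_force: [-5.2, -1.9, 8.6]
```

Run:
```python
import cv2,numpy as np
w=cv2.imread('pics/w4.png');s=cv2.imread('pics/s4.png')
o=np.zeros((600,800,3),np.uint8)
o[:,:400]=cv2.resize(w[200:320,225:305+0],(400,600),interpolation=cv2.INTER_CUBIC)
o[:,400:]=cv2.resize(s[150:240,280:340],(400,600),interpolation=cv2.INTER_CUBIC)
o=o.copy();cv2.imwrite('pics/c5.png',o)
```

```text
(no output)
```

View pics/c5.png

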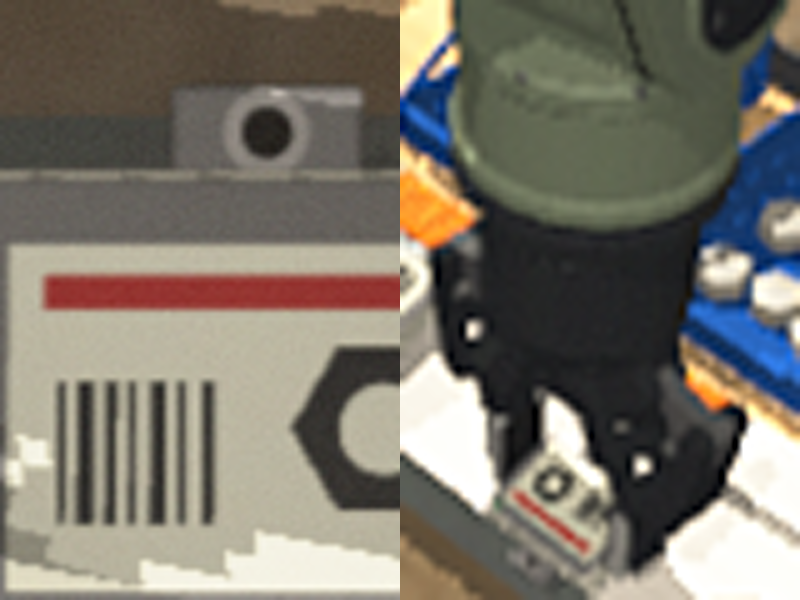

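The wrist crop shows the lug hole at (278.4,226.4) in full-picture pixels and the screen's features clearly. The scene crop shows the label on the rail, tongue towards the lip. I'll work out its tilt from these features.

```bash
cat > pose.py <<'E'
from h import *
from scipy.optimize import least_squares
i1=np.load('w1.npy',allow_pickle=True).item()
A=[(316,124,3.5),(155,213,14),(181,236,14),(181,255,14),(338,325,14),(390,277,14),(390,373,14),(190,298,14),(190,382,14),(291,298,14),(291,382,14),(160,418,14)]
y=np.radians(-17.7);Rl=np.array([[np.cos(y),np.sin(y)],[-np.sin(y),np.cos(y)]])
P3=np.array([[*(Rl@(onz(i1,250+u/8,180+v/8,z)[:2]-[437,213.7])),z] for u,v,z in A])
def fit(im,i,s0):
    M=R.from_euler('z',Y)
    def pr(x):
        rot=M*R.from_euler('zyx',[x[3],x[4],x[5]]); o=B+x[0]*C+x[1]*N+[0,0,x[2]]
        return np.array([proj(i,o+rot.apply(p)) for p in P3])
    r=least_squares(lambda x:(pr(x)-im).ravel(),s0,loss='soft_l1',x_scale=[1,1,1,.02,.02,.02])
    x=r.x;print('u,v,dz',x[:3].round(1),'yaw,tilt,roll deg',np.degrees(x[3:]).round(1),'rms',np.sqrt(np.mean((pr(x)-im)**2)).round(2))
    return x
if __name__=='__main__':
    print(P3.round(1))
    i=camera_info('wrist')
    b=[(267,132),(8,243),(45,276),(45,308),(292,428),(370,346),(370,508),(57,382),(57,523),(213,382),(213,523),(8,592)]
    b=np.array([(225+u/5,200+v/5) for u,v in b])
    x=fit(b,i,[-38,0,-13,0,-.3,0])
    print('height of origin over face',(x[2]-x[0]*np.tan(np.radians(20)))*np.cos(np.radians(20)))
E
python3 pose.py
```

```text
[[-21.8   0.4   3.5]
 [-12.1 -21.8  14. ]
 [ -8.8 -18.3  14. ]
 [ -6.1 -18.4  14. ]
 [  4.2   3.   14. ]
 [ -2.6  10.2  14. ]
 [ 11.2  10.2  14. ]
 [  0.  -17.2  14. ]
 [ 12.2 -17.5  14. ]
 [  0.2  -3.4  14. ]
 [ 12.3  -3.5  14. ]
 [ 17.4 -21.7  14. ]]
u,v,dz [-40.    0.8 -15.1] yaw,tilt,roll deg [  3.9 -21.8   7.3] rms 0.48
height of origin over face -0.4963614662523091
```

The label lies flat within about 2°, with its underside on the face. I'll grip harder and slide it up the slope.

In the tool's units: -4 mm is -0.4, -2 mm is -0.2.

```bash
echo '45,0,0,0,0
45,0,0,0,0
45,-0.2,0,-0.08,0
45,-0.4,0,-0.15,0
45,-0.4,0,-0.15,0' > path.dat && python3 -m jog path.dat 45|egrep 'pos|ft|fing'; echo '45,-0.15,0,-0.055,0
45,-0.3,0,-0.11,0
45,-0.45,0,-0.165,0
45,-0.6,0,-0.22,0
45,-0.6,0,-0.22,0' > path.dat && python3 -m jog path.dat|egrep 'pos|ft|fing|wid'; python3 -c "
from h import *
p=read_state()['position'];print((p-B)@C,(p-B)@N,p[2])"
```

```text
position: [539.5, -75.7, 51.7]
ft_force: [-5.9, -0.2, 9.8]
finger_force: 48.6
position: [545.4, -74.8, 53.9]
ft_force: [-7.4, -1.3, 9.0]
width: 52.7
finger_force: 48.6
-32.23272086779833 0.1832425787594391 53.885509739687045
```

In the tool's units: -3 mm is -0.3, -4 mm is -0.4.

```bash
echo '45,-0.15,0.03,-0.055,0
45,-0.3,0.03,-0.11,0
45,-0.4,0.03,-0.145,0
45,-0.4,0.03,-0.145,0' > path.dat && python3 -m jog path.dat|egrep 'pos|ft'; echo '45,-0.15,0,-0.055,0
45,-0.3,0,-0.11,0
45,-0.4,0,-0.145,0
45,-0.4,0,-0.145,0' > path.dat && python3 -m jog path.dat|egrep 'pos|ft|wid'; python3 -c "
from h import *
p=read_state()['position'];print((p-B)@C,(p-B)@N,p[2])"
```

```text
position: [549.2, -73.9, 55.3]
ft_force: [-7.3, -0.7, 8.8]
position: [553.1, -73.2, 56.8]
ft_force: [-7.3, -1.2, 9.9]
width: 52.7
-24.300371293539158 0.478591082119114 56.76110644121842
```

```bash
echo '45,-0.1,0,-0.036,0
45,-0.2,0,-0.073,0
45,-0.2,0,-0.073,0' > path.dat && python3 -m jog path.dat|egrep 'pos|ft'; echo '45,-0.1,0,-0.036,0
45,-0.2,0,-0.073,0
45,-0.2,0,-0.073,0' > path.dat && python3 -m jog path.dat|egrep 'pos|ft';echo '45,-0.1,0,-0.036,0
45,-0.2,0,-0.073,0
45,-0.2,0,-0.073,0' > path.dat && python3 -m jog path.dat|egrep 'pos|ft'; python3 -c "
from h import *
p=read_state()['position'];print((p-B)@C,(p-B)@N,p[2]);cv2.imwrite('pics/w6.png',capture('wrist')[:,:,::-1])"
```

```text
position: [554.3, -73.0, 57.2]
ft_force: [-11.5, -0.9, 8.7]
position: [556.1, -72.8, 57.9]
ft_force: [-12.3, -1.3, 7.9]
position: [557.9, -72.5, 58.6]
ft_force: [-14.2, -2.1, 9.0]
-19.490210853464873 0.46298386580822115 58.57697941609678
```

In the tool's units: -1.5 mm is -0.15, -1 mm is -0.1.

```bash
echo '45,-0.1,0,-0.036,0
45,-0.15,0,-0.055,0
45,-0.15,0,-0.055,0' > path.dat && python3 -m jog path.dat|egrep 'pos|ft'; echo '45,-0.1,0,-0.036,0
45,-0.1,0,-0.036,0' > path.dat && python3 -m jog path.dat|egrep 'pos|ft';echo '45,-0.1,0,-0.036,0
45,-0.1,0,-0.036,0' > path.dat && python3 -m jog path.dat|egrep 'pos|ft'; python3 -c "
from h import *
p=read_state()['position'];print((p-B)@C,(p-B)@N,p[2])"
```

```text
position: [559.1, -72.3, 59.1]
ft_force: [-14.6, -1.1, 8.3]
position: [560.1, -72.1, 59.4]
ft_force: [-15.2, -2.0, 8.0]
position: [560.7, -72.0, 59.6]
ft_force: [-16.5, -2.2, 9.1]
-16.6556012716379 0.4755295221511277 59.63616827556062
```

```bash
echo '45,-0.07,0,-0.025,0
45,-0.07,0,-0.025,0' > path.dat && python3 -m jog path.dat|egrep 'pos|ft'; echo '45,-0.07,0,-0.025,0
45,-0.07,0,-0.025,0' > path.dat && python3 -m jog path.dat|egrep 'pos|ft';echo '45,-0.07,0,-0.025,0
45,-0.07,0,-0.025,0' > path.dat && python3 -m jog path.dat|egrep 'pos|ft|clock|fing'; python3 -c "
from h import *
p=read_state()['position'];print((p-B)@C,(p-B)@N,p[2])"
```

```text
position: [560.7, -72.0, 59.7]
ft_force: [-20.8, -2.2, 7.2]
position: [560.7, -72.0, 59.7]
ft_force: [-24.3, -1.5, 6.9]
clock: 12.8
position: [560.7, -72.0, 59.7]
ft_force: [-26.3, -2.6, 6.8]
finger_force: 48.3
-16.604697090971094 0.42003540893445657 59.7351579715279
```

The label stopped hard exactly where home was predicted. I'll check for any tilt or slip in the grip against the earlier wrist picture.

Run:
```python
from pose import *
w=capture('wrist')[:,:,::-1];cv2.imwrite('pics/w7.png',w);i=camera_info('wrist')
a=cv2.cvtColor(cv2.imread('pics/w4.png'),cv2.COLOR_BGR2GRAY);g=cv2.cvtColor(w,cv2.COLOR_BGR2GRAY)
b=[(267,132),(8,243),(45,276),(45,308),(292,428),(370,346),(370,508),(57,382),(57,523),(213,382),(213,523),(8,592)]
b=np.array([(225+u/5,200+v/5) for u,v in b],np.float32)
n,st,e=cv2.calcOpticalFlowPyrLK(a,g,b[:,None],None,winSize=(15,15));n=n[:,0]
print((n-b).round(1).tolist(),st.ravel(),e.ravel().round(0))
x=fit(n,i,[-18,0,-6,0,-.35,0])
print('h',(x[2]-x[0]*np.tan(np.radians(20)))*np.cos(np.radians(20)),'slope x',x[0]*np.cos(np.radians(20))+x[2]*np.sin(np.radians(20)))
print(read_state()['ft_force'].round(1),read_state()['clock'])
```

```text
[[10.5, 57.20000076293945], [0.699999988079071, 0.30000001192092896], [-0.10000000149011612, -0.20000000298023224], [-0.0, -0.30000001192092896], [-0.6000000238418579, -0.6000000238418579], [-29.399999618530273, -53.099998474121094], [-0.699999988079071, -0.0], [-0.0, -1.7000000476837158], [0.10000000149011612, 0.30000001192092896], [0.10000000149011612, -1.899999976158142], [0.20000000298023224, 1.899999976158142], [-0.5, 141.60000610351562]] [1 1 1 1 1 1 1 1 1 1 1 0] [32. 15. 22. 23. 18. 39. 19. 24. 22. 24. 25.  0.]
u,v,dz [-21.8   5.5  13.3] yaw,tilt,roll deg [ 19.1 -30.2  33. ] rms 32.49
h 19.93624640012863 slope x -15.918921468239173
[-26.5  -3.6   7.2] 12.85
```

Run:
```python
import pose
from pose import *
a=cv2.cvtColor(cv2.imread('pics/w4.png'),cv2.COLOR_BGR2GRAY);g=cv2.cvtColor(cv2.imread('pics/w7.png'),cv2.COLOR_BGR2GRAY)
i=camera_info('wrist')
b=np.array([(225+u/5,200+v/5) for u,v in [(267,132),(8,243),(45,276),(45,308),(292,428),(370,346),(370,508),(57,382),(57,523),(213,382),(213,523),(8,592)]])
# residual shift of the label between w4 and w7, by template matching of patches
n=[]
for p in b:
    x,y=np.round(p).astype(int);t=a[y-7:y+8,x-9:x+10];r=cv2.matchTemplate(g[y-13:y+14,x-15:x+16],t,cv2.TM_CCOEFF_NORMED);_,m,_,l=cv2.minMaxLoc(r);n.append((l[0]-6,l[1]-6,round(m,2)))
print(n)
for yr in (0,1):
  M=R.from_euler('z',Y)
  def pr(x):
    rot=M*R.from_euler('zyx',[x[4]*yr,x[3],0]);o=B+x[0]*C+x[1]*N+[0,0,x[2]]
    return np.array([proj(i,o+rot.apply(p)) for p in P3])
  r=least_squares(lambda x:(pr(x)-b).ravel(),[-18,0,-6,-.35,0],x_scale=[1,1,1,.02,.02]);x=r.x
  print(x[:3].round(1),np.degrees(x[3:]).round(1),np.sqrt(np.mean(r.fun**2)).round(2))
```

```text
[(0, 0, 0.93), (0, 0, 0.98), (0, 0, 0.96), (0, -1, 0.98), (0, -1, 0.99), (0, -1, 0.98), (0, 0, 0.95), (0, -1, 0.99), (0, 0, 0.86), (0, -1, 0.99), (0, 0, 0.96), (0, 0, 0.87)]
[-14.4  -0.6  -7.1] [-19.3   0. ] 0.6
[-14.4  -0.6  -7. ] [-19.7   0.3] 0.58
```

```bash
python3 -c "
from workcell import *
print(finish_job())"
```

```text
the job is handed in; nothing more can be done
None
```

I handed the job in with the label still gripped and pressed against the lip (about 26 N push, 48 N grip), tilted 19–20° to match the rail and straight within 1°. It stopped hard about 8 mm after touching the spring; I judged that from arm position and force, not from a final picture, and saw no sign of having touched the carton, screwdriver or tape measure.

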